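# Seat the key-clamp head on its base and lock it with the cross pin

### The arm

A 6-joint arm with a two-finger parallel gripper is mounted at the origin on a cart in front of the work surface, level with it; the furniture and walls round the work are solid. World frame = base frame: x ahead of the robot, y to its left, z up, the work surface at z = 0. Lengths are in mm, angles in rad, forces in N, time in s.
With the tool pointing down it reaches from about 275 to 1000 mm from the base axis. Payload 8.4 kg.
Tool frame: the origin (TCP) lies midway between the tips of the shut fingers; the grasp point (between the pads) lies 19 mm behind it; z points along the fingers, y is the line along which they close (so a half turn about z gives the same grasp; the last joint's range is limited). The gripper opens to 85 mm and grips with 20 to 120 N. Pads are 22 mm wide; open, the fingers measure 114 mm over their backs; the gripper's body (76 mm by 85 mm) begins 54 mm behind the grasp point. The pads swing forward as they close: fully open they stand 13 mm farther back than shut.
Start: joints at [-1.242, 0.353, 1.633, -0, 1.155, -0.002], TCP at [202.998, -591.117, 231.281] pointing down, gripper open.
Joint ranges: [-2.63, 2.63], [-0.92, 2.1], [0.06, 2.66], [-1.3, 4.44], [0, 2.69], [-3.02, 3.02]. Speed limits (rad/s): [2.22, 2.22, 2.79, 3.14, 3.14, 3.14].

### API

Orientations are given as [roll, pitch, yaw] about the fixed x, y, z axes, in that order (R = Rz(yaw) Ry(pitch) Rx(roll)).
In Python, from rig import monitor, imaging, r gives the robot as it stands.
- The arm moves only by the tool drive_tool, never from a script. Its argument "plan" is a list of rows, each an object of numbers: "x", "y", "z": the shift along the tool's x, y, z in units of 50 mm (1.0 is 50 mm); "ax", "ay", "az": the turn, a rotation vector about the tool's x, y, z in units of 6 degrees (1.0 is 6 degrees); "hand": the finger opening in mm, from 0 to 85.4. In form: [{"x": .., "y": .., "z": .., "ax": .., "ay": .., "az": .., "hand": ..}, ...]. A call has 1 to 8 rows; each row is the pose to reach, as a shift and turn from the pose commanded when the call began, along the tool's axes at that moment; what a row does not reach only later rows make up. A row lasts 1/10 s, in which the tool goes at most 50 mm and 8.59 degrees, less where a joint would pass 70% of its speed; a pose out of reach is approached as far as the arm can. A call with a gripper value outside its range is refused whole. The fingers move at their own pace and stop on an object; "grip_force" is the grip in N (left out, the last holds). Time passes only in rows, so rows that repeat a pose let the fingers close. It gives the time, the measured TCP pose, the force, the opening and the grip force at its end, in the units of the state.
- monitor.sense(): the state, without advancing time (a new reading comes with each control period).
- imaging.grab_frame(name): name is "scene" or "top" or "wrist"; returns the picture (384x512x3 uint8, red, green, blue); there is no depth.
- imaging.camera_info(name): a dict with "mtx" (3x3 intrinsics, pixels), "R" (3x3) and "t" (3): a world point X has camera coordinates R X + t. Camera axes: x right, y down, z forward; pixel columns grow to the right and rows downward; lengths in mm; the calibration is good to about 2 mm. A picture is of the moment at which its call begins: read the wrist's pose just before it. camera_info takes no time and is no camera call; for the wrist camera it gives the pose at the moment of the call.
- r.sign_off(): hands the job in; it is judged then, once.
The state is a dict: "clock": time; "qpos": joint angles; "qvel": joint speeds; "joint_efforts": joint torques, N m; "eef_pos": TCP position; "tcp_rot": TCP orientation; "contact_force": force on the tool from outside, world axes, zero at the start; "wrist_torque": the same for the moment, N m; "opening": opening from 0.0 (shut) to 1.0 (fully open); "grasp_force": force on a finger pad.
Only numpy, scipy, OpenCV 4.12 (cv2) and the standard library are available. Lean on these libraries where they do the work, as an engineer would, in place of code of your own. Each camera call takes 0.05 s, during which the arm holds its last target. There are 200 camera calls.

### The job

Mount the blue key-clamp head on its grey base: lower it, without dropping it, over the steel tongue and the two dowels until it sits flat. Then push the red-handled locking pin all the way through the cross holes of both ears and the tongue, until its grip is up against the ear, and let go. Leave the padlock, the car remote and the yellow screwdriver where they are.

Things in the scene. Friction and masses are not known exactly. Their poses are not given: they have to be found in the camera images.
- clamp_base: Fixed base: grey plate 96 (x) x 122 (y) x 10 mm; origin at the centre of its underside, z up. At its centre stands a steel tongue 20 (x) x 30 (y) mm, top 62 mm above the counter, with a 13 mm hole along x. Two steel dowels, 12 mm thick, stand at x = 0, y = +-38 mm, straight to 24 mm and coned to their tips at 32 mm above the counter.
- tongue_hole (a point): centre of the tongue's cross hole (the hole's axis is the base's x axis), 44 mm above the counter
- clamp_head: Loose blue clamp head, 0.45 kg; origin at the centre of its underside, z up. Foot plate 76 (x) x 104 (y) x 12 mm with a 28 x 38 mm slot for the tongue and 14.5 mm dowel holes at y = +-38 mm. Two ears with 13 mm holes along x carry the jaw block. Seated, its origin is straight above the base's, 10 mm up, x axes in line; it fits either way round.
- jaw_grip (a point): point at which to grip the head, 66 mm above its underside, inside the jaw block: 50 (x) x 40 (y) mm, 56 to 82 mm above the underside; grip it across y (40 mm)
- ear_axis (a point): midpoint between the head's two ear holes, on their common axis (the head's x), 34 mm above its underside; the ears are 40 mm wide (y) and their outer faces lie 25 mm either side of this point, the inner ones 14 mm
- lock_pin: Loose locking pin, 60 g, lying level on a 4 mm thick dark mat, on its red square grip, 44 mm long (x), 18 x 18 mm; origin at the centre of the grip's underside. The 9 mm steel shank runs along +x from the grip's end at x = 22 mm to x = 88 mm, its axis 9 mm above the origin; the last 8 mm are coned to 4 mm. Take it by the red grip, across y.
- pin_mid (a point): point on the shank's axis 25 mm ahead of the grip's end face: lies at the centre of the tongue's hole when the grip meets the ear
- pin_tip (a point): tip of the shank, on its axis
- padlock: brass padlock, 42 x 67 x 17 mm, lying on the counter; bystander
- remote: black car remote, 36 x 66 x 14 mm, lying on the dark mat; bystander
- yellow_driver: screwdriver with a yellow handle, 144 mm long, lying on the dark mat; bystander

How it is judged (in metres and radians):
On the way:
1. the clamp head sits flat on its base, over tongue and dowels (z of clamp_head in the frame of clamp_base between 0.007 and 0.0135 m and horizontal distance between clamp_head and clamp_base below 0.005 m and angle between the x axis of clamp_head and the x axis of clamp_base, either way round below 0.1 rad and angle between clamp_head's own z axis and vertical below 0.06 rad), for 0.2 s.
At the end, for the whole second after the job is handed in: The head rests flat on the base (underside 7 to 13.5 mm above the base's, within 5 mm and 0.1 rad of it, tilt under 0.06 rad); the pin is through both ears and the tongue, its pin_mid within 8 mm of the tongue hole's centre and its axis within 0.15 rad of the hole's; both at rest and released (all of step 1 and distance between pin_mid and tongue_hole below 0.008 m and angle between the x axis of lock_pin and the x axis of clamp_base, either way round below 0.15 rad and linear speed of each of lock_pin, clamp_head below 0.02 m/s); the robot touches nothing.
It fails at once if a bystander was pushed more than 30 mm (distance of any of padlock, remote, yellow_driver from where it was at the start of the episode above 0.03 m).
It fails at once if the head was dropped onto the base (distance between clamp_head and clamp_base below 0.06 m and linear speed of clamp_head above 0.6 m/s and contact force between the fingers and clamp_head below 0.5 N).
It also fails if it takes over 64 s, if anything falls off the work surface, if the arm or the gripper's body presses on something with over 40 N, if the wrist force passes 120 N, or if a joint passes its speed limit or range.

## Working session

There is one attempt and no reset: what is moved stays moved. The work goes in short steps, Python scripts to look and compute and a tool call to move; the robot and the scene stay as the last step left them, time stands still between calls to the robot, and variables do not carry over. Pictures are saved under pics/ and viewed, at most 10 in all, crops included, and the job is handed in when it is done.

Besides the shell and the picture viewer there is one more tool, called after "Call:" by a JSON object that holds its "name" and its "arguments", one argument or row to a line. drive_tool: Moves the arm, as the interface text tells. Its arguments: {"type":"object","properties":{"plan":{"type":"array","items":{"type":"object","properties":{"x":{"type":"number"},"y":{"type":"number"},"z":{"type":"number"},"ax":{"type":"number"},"ay":{"type":"number"},"az":{"type":"number"},"hand":{"type":"number"}}}},"grip_force":{"type":"number"}},"required":["plan"]}

```bash
mkdir -p pics
python3 - <<'E'
from rig import monitor, imaging, r
import cv2
print(monitor.sense())
for n in ("scene","top"):
    cv2.imwrite(f"pics/{n}0.png",imaging.grab_frame(n)[:,:,::-1])
    print(n,imaging.camera_info(n))
E
```

```text
{'clock': 0.0, 'qpos': array([-1.24236462e+00,  3.53653063e-01,  1.63417832e+00,  1.47756859e-05,
        1.15521893e+00, -2.40590950e-03]), 'qvel': array([-1.07630231e-03, -3.42432824e-04,  1.23525211e-03, -9.13425690e-05,
        6.01951426e-04, -8.82281262e-04]), 'joint_efforts': array([-5.02674138e-04, -6.05252624e+01, -3.42070234e+01,  1.36194194e-04,
        9.25764354e-03,  6.90730673e-06]), 'eef_pos': array([ 202.85868477, -590.62420639,  230.53972077]), 'tcp_rot': array([-3.14013503e+00, -1.70162719e-05,  3.30831628e-01]), 'contact_force': array([-0.74618858, -0.27030196,  0.6331362 ]), 'wrist_torque': array([0.0278877 , 0.05496376, 0.00887812]), 'grasp_force': 0.0, 'opening': 1.001092735053869}
scene {'mtx': array([[372.60240718,   0.        , 257.15297212],
       [  0.        , 372.60240718, 193.33363368],
       [  0.        ,   0.        ,   1.        ]]), 'R': array([[-0.72818615, -0.68527587, -0.01191255],
       [-0.25750543,  0.28965468, -0.92184116],
       [ 0.63516603, -0.66820442, -0.38738478]]), 't': array([371.00070381, 207.52085961, 743.82867273])}
top {'mtx': array([[393.4797883 ,   0.        , 256.33545684],
       [  0.        , 393.4797883 , 192.30606139],
       [  0.        ,   0.        ,   1.        ]]), 'R': array([[ 0.02675394, -0.9983849 , -0.05011799],
       [-0.9876428 , -0.01865473, -0.15560752],
       [ 0.15442126,  0.05366179, -0.98654675]]), 't': array([ -16.32001624,  508.5640974 , 1103.63986583])}
```

View pics/top0.png

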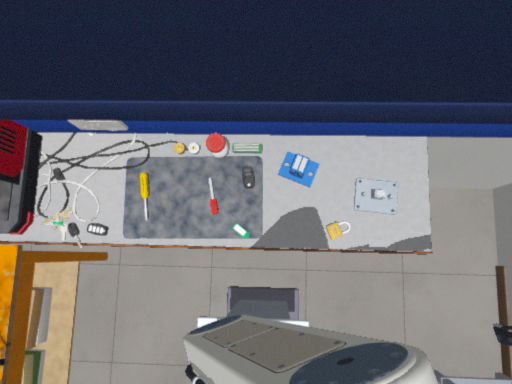

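View pics/scene0.png

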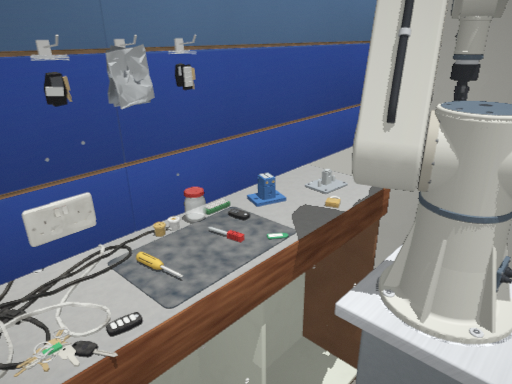

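The top view shows the blue head at about (299,168), the base at (377,196), and the pin's grip at (213,207) with its shank pointing up to (211,178). The remote is at (248,178), the padlock at (338,230) and the yellow driver at (145,195). The scene view agrees.

```bash
cat > h.py <<'E'
import numpy as np, cv2
from rig import monitor, imaging, r
from scipy.spatial.transform import Rotation as Ro
def ray(ci,uv,z):
    "pixel -> world point at height z"
    K,R,t=ci["mtx"],ci["R"],ci["t"]; d=R.T@np.linalg.solve(K,[*uv,1]); c=-R.T@t
    return c+d*(z-c[2])/d[2]
def proj(ci,X):
    p=ci["mtx"]@(ci["R"]@np.asarray(X,float)+ci["t"]); return p[:2]/p[2]
def go(target,yaw,s=None):
    "tool-axis shift (units of 50mm) and turn (units 6deg) to reach target with tool down, y axis at given yaw"
    s=s or monitor.sense(); R0=Ro.from_euler('xyz',s['tcp_rot']); R1=Ro.from_euler('xyz',[np.pi,0,yaw])
    return (R0.inv().apply(np.array(target)-s['eef_pos'])/50).round(3),((R0.inv()*R1).as_rotvec()/np.radians(6)).round(2)
E
python3 - <<'E'
from h import *
im=cv2.imread("pics/top0.png"); ci=imaging.camera_info("top")
for n,(u,v),z in [("head",(299,168),12),("jawtop",(300,163),82),("base",(377,196),10),("grip",(213,207),20),("tip",(211,178),13),("remote",(248,178),14),("padlock",(338,230),15)]:
    print(n,ray(ci,(u,v),z).round())
a=cv2.resize(im[135:235,180:410],None,fx=3.45,fy=3.45,interpolation=cv2.INTER_CUBIC); cv2.imwrite("pics/topz.png",a)
print(imaging.camera_info("wrist"))
E
```

```text
head [ 589. -129.   12.]
jawtop [ 588. -128.   82.]
base [ 509. -357.   10.]
grip [465. 123.  20.]
tip [554. 134.  13.]
remote [556.  23.  14.]
padlock [ 407. -243.   15.]
{'mtx': array([[280.48776831,   0.        , 255.54666523],
       [  0.        , 280.48776831, 190.399406  ],
       [  0.        ,   0.        ,   1.        ]]), 'R': array([[ 3.25858459e-01, -9.45418380e-01, -5.92515254e-04],
       [-9.02648420e-01, -3.11303136e-01,  2.97180396e-01],
       [-2.81144261e-01, -9.63039129e-02, -9.54821167e-01]]), 't': array([-624.9626727 ,  -39.646372  ,  378.58676168])}
```

View pics/topz.png

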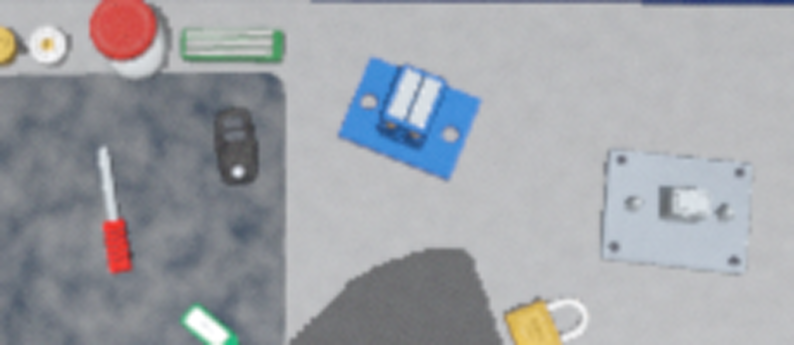

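The crop shows the head's foot corners at (373,58), (481,99), (449,180), (338,137) and the base's at (606,149), (751,163), (745,274), (601,259). The pin runs from (119,271) to its tip at (102,147).

Run:
```python
from h import *
ci=imaging.camera_info("top")
f=lambda p,z: ray(ci,(p[0]/3.45+180-.35,p[1]/3.45+135-.35),z)
def rect(ps,z):
    P=np.array([f(p,z) for p in ps]); c=P.mean(0); y=(P[0]-P[1]+P[3]-P[2])/2; x=(P[0]-P[3]+P[1]-P[2])/2
    print("c",c.round(1),"len y",np.linalg.norm(y).round(),"x",np.linalg.norm(x).round(),"yaw from x",np.arctan2(x[1],x[0]).round(3),"from y",np.arctan2(-y[0],y[1]).round(3))
rect([(373,58),(481,99),(449,180),(338,137)],12)
rect([(606,149),(751,163),(745,274),(601,259)],10)
a,b=f((119,271),20),f((102,147),13); d=b-a; print(a,b,np.linalg.norm(d),np.arctan2(d[1],d[0]))
```

```text
c [ 586.2 -127.4   12. ] len y 101.0 x 77.0 yaw from x -0.377 from y -0.36
c [ 509.7 -353.    10. ] len y 121.0 x 95.0 yaw from x -0.068 from y -0.084
[447.19067435 119.15180263  20.        ] [556.0880624  139.94262116  13.        ] 111.08509917915022 0.18865088644107436
```

Run:
```python
from h import *
s=monitor.sense(); ci=imaging.camera_info("wrist"); R0=Ro.from_euler('xyz',s['tcp_rot'])
c=-ci["R"].T@ci["t"]; print("cam in tool",R0.inv().apply(c-s['eef_pos']).round(1),"axis",R0.inv().apply(ci["R"][2]).round(3))
print(go((550,-110,240),-0.37))
```

```text
cam in tool [  75.4    0.3 -142.3] axis [-0.297  0.001  0.955]
(array([ 9.689, -6.838, -0.179]), array([-0.01,  0.  ,  6.69]))
```

Call:
{"name": "drive_tool", "arguments": {
  "plan": [
    {"x": 10.16,"y": -6.36,"z": -0.1,"az": 6.69},
    {"x": 10.16,"y": -6.36,"z": -0.1,"az": 6.69},
    {"x": 10.16,"y": -6.36,"z": -0.1,"az": 6.69},
    {"x": 10.16,"y": -6.36,"z": -0.1,"az": 6.69},
    {"x": 10.16,"y": -6.36,"z": -0.1,"az": 6.69},
    {"x": 10.16,"y": -6.36,"z": -0.1,"az": 6.69},
    {"x": 10.16,"y": -6.36,"z": -0.1,"az": 6.69},
    {"x": 10.16,"y": -6.36,"z": -0.1,"az": 6.69}
  ]
}}

```text
invalid input
```

Call:
{"name": "drive_tool", "arguments": {
  "plan": [
    {"x": 10.16,"y": -6.36,"z": -0.1,"ax": 0,"ay": 0,"az": 6.69,"hand": 85},
    {"x": 10.16,"y": -6.36,"z": -0.1,"ax": 0,"ay": 0,"az": 6.69,"hand": 85},
    {"x": 10.16,"y": -6.36,"z": -0.1,"ax": 0,"ay": 0,"az": 6.69,"hand": 85},
    {"x": 10.16,"y": -6.36,"z": -0.1,"ax": 0,"ay": 0,"az": 6.69,"hand": 85},
    {"x": 10.16,"y": -6.36,"z": -0.1,"ax": 0,"ay": 0,"az": 6.69,"hand": 85},
    {"x": 10.16,"y": -6.36,"z": -0.1,"ax": 0,"ay": 0,"az": 6.69,"hand": 85},
    {"x": 10.16,"y": -6.36,"z": -0.1,"ax": 0,"ay": 0,"az": 6.69,"hand": 85},
    {"x": 10.16,"y": -6.36,"z": -0.1,"ax": 0,"ay": 0,"az": 6.69,"hand": 85}
  ],
  "grip_force": 60
}}

```text
clock: 0.9
eef_pos: [450.9, -284.4, 234.5]
tcp_rot: [3.142, 0.0, -0.37]
contact_force: [0.3, -1.2, -0.1]
opening: 0.996
grasp_force: 0.0
```

Call:
{"name": "drive_tool", "arguments": {
  "plan": [
    {"x": 1.25,"y": -3.8,"z": 0,"ax": 0,"ay": 0,"az": 0,"hand": 85},
    {"x": 1.25,"y": -3.8,"z": 0,"ax": 0,"ay": 0,"az": 0,"hand": 85},
    {"x": 1.25,"y": -3.8,"z": 0,"ax": 0,"ay": 0,"az": 0,"hand": 85},
    {"x": 1.25,"y": -3.8,"z": 0,"ax": 0,"ay": 0,"az": 0,"hand": 85},
    {"x": 1.25,"y": -3.8,"z": 0,"ax": 0,"ay": 0,"az": 0,"hand": 85},
    {"x": 1.25,"y": -3.8,"z": 0,"ax": 0,"ay": 0,"az": 0,"hand": 85},
    {"x": 1.25,"y": -3.8,"z": 0,"ax": 0,"ay": 0,"az": 0,"hand": 85}
  ]
}}

```text
clock: 1.6
eef_pos: [576.3, -132.1, 234.2]
tcp_rot: [3.141, 0.001, -0.37]
contact_force: [-0.1, -0.1, -0.4]
opening: 0.998
grasp_force: 0.0
```

Run:
```python
from h import *
s=monitor.sense(); ci=imaging.camera_info("wrist"); im=imaging.grab_frame("wrist")[:,:,::-1]
np.savez("w1.npz",**ci); print(s['eef_pos'],s['tcp_rot'],s['contact_force'])
cv2.imwrite("pics/w1.png",im)
h=cv2.cvtColor(im,cv2.COLOR_BGR2HSV); m=cv2.inRange(h,(100,120,60),(125,255,255)); 
c=max(cv2.findContours(m,0,2)[0],key=cv2.contourArea); hull=cv2.convexHull(c); print(cv2.approxPolyDP(hull,4,True).reshape(-1,2).tolist())
```

```text
[ 576.34071276 -132.06849552  234.18822388] [ 3.14106546e+00  1.01556860e-03 -3.69927144e-01] [-0.12217462 -0.13309721 -0.36969584]
[[267, 0], [0, 119], [0, 0]]
```

View pics/w1.png

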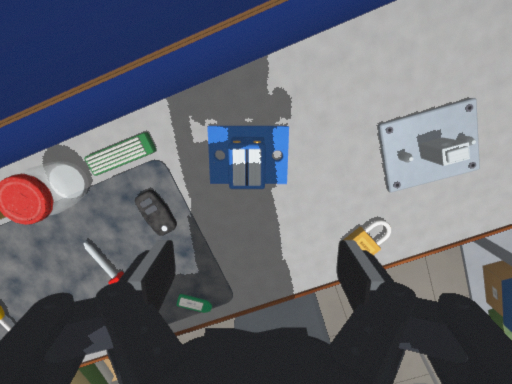

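The wrist view shows the foot corners at about (208,126), (288,126), (288,184), (208,184). The base corners are at about (380,128), (474,98), (480,160), (392,191), and the pin tip is at (87,244).

Run:
```python
from h import *
ci=dict(np.load("w1.npz")); im=cv2.imread("pics/w1.png"); h=cv2.cvtColor(im,cv2.COLOR_BGR2HSV)
for p in [(440,115),(400,140),(360,120),(490,130),(420,182),(95,250)]: print(p,im[p[1],p[0]],h[p[1],p[0]])
def fit(m,z,off):
    c=max(cv2.findContours(m,0,2)[0],key=cv2.contourArea).reshape(-1,2)+off
    W=np.array([ray(ci,p,z)[:2] for p in c],np.float32); (cx,cy),(w,hh),a=cv2.minAreaRect(W)
    print("centre",round(cx,1),round(cy,1),"size",round(w,1),round(hh,1),"angle",np.radians(a).round(3), "bbox",c.min(0),c.max(0))
roi=h[110:200,195:300]; fit(cv2.inRange(roi,(100,120,40),(125,255,255)),12,(195,110))
roi=h[85:205,365:495]; 
for smin in (18,22,28,34): fit(cv2.morphologyEx(cv2.inRange(roi,(90,smin,100),(130,120,255)),cv2.MORPH_OPEN,np.ones((3,3))),10,(365,85))
```

```text
(440, 115) [194 185 173] [103  28 194]
(400, 140) [202 192 182] [105  25 202]
(360, 120) [179 180 181] [ 15   3 181]
(490, 130) [177 178 177] [ 60   1 178]
(420, 182) [198 188 177] [104  27 198]
(95, 250) [101 100  95] [ 95  15 101]
centre 585.8 -126.3 size 103.4 82.2 angle 1.202 bbox [208 126] [288 188]
centre 513.6 -352.9 size 121.7 95.5 angle 1.479 bbox [379  99] [479 191]
centre 513.5 -352.7 size 121.4 95.0 angle 1.479 bbox [379  99] [478 191]
centre 545.9 -348.4 size 13.4 8.7 angle 1.202 bbox [416 121] [427 128]Traceback (most recent call last):
  File "<stdin>", line 10, in <module>
  File "<stdin>", line 5, in fit
ValueError: max() iterable argument is empty
```

Call:
{"name": "drive_tool", "arguments": {
  "plan": [
    {"x": 0.19,"y": -0.18,"z": 0.6,"ax": 0,"ay": 0,"az": 0,"hand": 85},
    {"x": 0.19,"y": -0.18,"z": 1.4,"ax": 0,"ay": 0,"az": 0,"hand": 85},
    {"x": 0.19,"y": -0.18,"z": 2.2,"ax": 0,"ay": 0,"az": 0,"hand": 85},
    {"x": 0.19,"y": -0.18,"z": 2.9,"ax": 0,"ay": 0,"az": 0,"hand": 85},
    {"x": 0.19,"y": -0.18,"z": 3.4,"ax": 0,"ay": 0,"az": 0,"hand": 85},
    {"x": 0.19,"y": -0.18,"z": 3.74,"ax": 0,"ay": 0,"az": 0,"hand": 85},
    {"x": 0.19,"y": -0.18,"z": 3.74,"ax": 0,"ay": 0,"az": 0,"hand": 60},
    {"x": 0.19,"y": -0.18,"z": 3.74,"ax": 0,"ay": 0,"az": 0,"hand": 35}
  ],
  "grip_force": 60
}}

```text
clock: 2.45
eef_pos: [588.9, -127.6, 48.0]
tcp_rot: [3.142, 0.0, -0.371]
contact_force: [0.6, 0.5, -0.3]
opening: 0.686
grasp_force: 0.0
```

Call:
{"name": "drive_tool", "arguments": {
  "plan": [
    {"x": 0,"y": 0,"z": 0,"ax": 0,"ay": 0,"az": 0,"hand": 30},
    {"x": 0,"y": 0,"z": 0,"ax": 0,"ay": 0,"az": 0,"hand": 30},
    {"x": 0,"y": 0,"z": 0,"ax": 0,"ay": 0,"az": 0,"hand": 30},
    {"x": 0,"y": 0,"z": 0,"ax": 0,"ay": 0,"az": 0,"hand": 30},
    {"x": 0,"y": 0,"z": 0,"ax": 0,"ay": 0,"az": 0,"hand": 30}
  ]
}}

```text
clock: 2.95
eef_pos: [590.1, -127.2, 49.1]
tcp_rot: [3.142, -0.002, -0.37]
contact_force: [-0.6, -2.2, 7.0]
opening: 0.46
grasp_force: 61.9
```

Call:
{"name": "drive_tool", "arguments": {
  "plan": [
    {"x": 0,"y": 0,"z": -0.4,"ax": 0,"ay": 0,"az": 0,"hand": 30},
    {"x": 0,"y": 0,"z": -1.2,"ax": 0,"ay": 0,"az": 0,"hand": 30},
    {"x": 0,"y": 0,"z": -2,"ax": 0,"ay": 0,"az": 0,"hand": 30},
    {"x": 0,"y": 0,"z": -2.6,"ax": 0,"ay": 0,"az": 0,"hand": 30},
    {"x": 0,"y": 0,"z": -3,"ax": 0,"ay": 0,"az": 0,"hand": 30},
    {"x": 0,"y": 0,"z": -3,"ax": 0,"ay": 0,"az": 0,"hand": 30}
  ]
}}

```text
clock: 3.55
eef_pos: [590.8, -127.0, 200.9]
tcp_rot: [-3.141, -0.006, -0.37]
contact_force: [0.6, -0.4, -4.5]
opening: 0.458
grasp_force: 62.2
```

Run:
```python
from h import *
s=monitor.sense(); print(s['eef_pos'],s['contact_force'],s['opening'],s['grasp_force'])
bx=np.array([np.cos(-.092),np.sin(-.092)]); b=np.array([513.5,-352.8]); st=b-70*bx; print(st)
print(go((*st,190),-0.092), go((*b,190),-0.092))
```

```text
[ 590.82263422 -126.95039303  200.89941776] [ 0.58185767 -0.3726494  -4.495336  ] 0.45753939967244367 62.15708613395691
[ 443.79603111 -346.36908085]
(array([-1.158,  5.155,  0.207]), array([-0.  , -0.05, -2.65])) (array([0.189, 4.771, 0.215]), array([-0.  , -0.05, -2.65]))
```

Call:
{"name": "drive_tool", "arguments": {
  "plan": [
    {"x": -0.1,"y": 0.5,"z": 0,"ax": 0,"ay": 0,"az": -0.4,"hand": 30},
    {"x": -0.3,"y": 1.3,"z": 0,"ax": 0,"ay": 0,"az": -0.9,"hand": 30},
    {"x": -0.5,"y": 2.2,"z": 0,"ax": 0,"ay": 0,"az": -1.4,"hand": 30},
    {"x": -0.7,"y": 3.1,"z": 0,"ax": 0,"ay": 0,"az": -1.9,"hand": 30},
    {"x": -0.9,"y": 4,"z": 0,"ax": 0,"ay": 0,"az": -2.3,"hand": 30},
    {"x": -1.05,"y": 4.7,"z": 0,"ax": 0,"ay": 0,"az": -2.65,"hand": 30},
    {"x": -1.16,"y": 5.15,"z": 0,"ax": 0,"ay": 0,"az": -2.65,"hand": 30},
    {"x": -1.16,"y": 5.15,"z": 0,"ax": 0,"ay": 0,"az": -2.65,"hand": 30}
  ]
}}

```text
clock: 4.35
eef_pos: [439.5, -347.4, 195.9]
tcp_rot: [-3.141, 0.002, -0.095]
contact_force: [0.6, -0.1, -4.6]
opening: 0.458
grasp_force: 62.4
```

Run:
```python
from h import *
s=monitor.sense(); ci=imaging.camera_info("wrist"); im=imaging.grab_frame("wrist")[:,:,::-1]
np.savez("w2.npz",**ci,p=s['eef_pos'],o=s['tcp_rot']); print(s['eef_pos'],s['tcp_rot'],s['grasp_force'])
cv2.imwrite("pics/w2.png",im)
```

```text
[ 439.548553   -347.37657703  195.91333238] [-3.14106290e+00  2.39459108e-03 -9.50737360e-02] 62.42849349975586
```

View pics/w2.png

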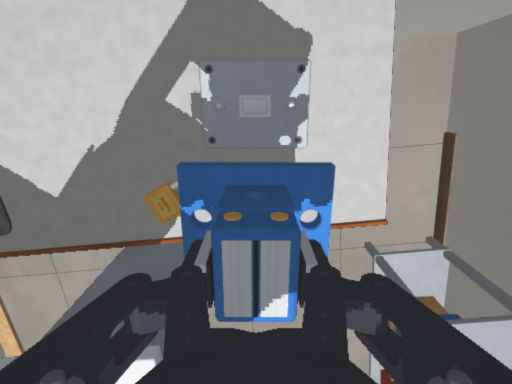

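The wrist view shows the whole base, with plate corners at (200,61), (310,60), (307,149), (204,149) and dowels at (220,105) and (292,105). The held head's foot has front corners at (179,163) and (334,163), and dowel holes at (203,215) and (309,215).

Run:
```python
from h import *
d=dict(np.load("w2.npz")); im=cv2.imread("pics/w2.png"); g=cv2.cvtColor(im,cv2.COLOR_BGR2GRAY)
sub=lambda P,w: cv2.cornerSubPix(g,np.array(P,np.float32).reshape(-1,1,2),(w,w),(-1,-1),(3,50,.01)).reshape(-1,2)
pl=sub([(200,61),(310,60),(307,149),(204,149)],5); sc=sub([(209,69),(302,69),(299,140),(212,140)],4); print(pl.round(1).tolist(),sc.round(1).tolist())
tx=np.array([np.cos(d['o'][2]),np.sin(d['o'][2])]); ty=np.array([-tx[1],tx[0]])
def rep(n,P,z):
    W=np.array([ray(d,p,z)[:2] for p in P]); c=W.mean(0); y=(W[0]-W[1]+W[3]-W[2])/2; x=(W[0]-W[3]+W[1]-W[2])/2
    print(n,c.round(1),"y",np.linalg.norm(y).round(1),"x",np.linalg.norm(x).round(1),"yaw",np.arctan2(x[1],x[0]).round(3),np.arctan2(-y[0],y[1]).round(3))
rep("plate",pl,10); rep("screws",sc,10)
zt=d['p'][2]-37
f=sub([(179,163),(334,163)],5); W=np.array([ray(d,p,zt)[:2] for p in f]); y=W[0]-W[1]; yw=np.arctan2(-y[0],y[1]); n=np.array([np.cos(yw),np.sin(yw)])
print("foot",f.round(1).tolist(),"len",np.linalg.norm(y).round(1),"yaw",yw.round(3),"centre",(W.mean(0)-38*n).round(1))
h=cv2.cvtColor(im,cv2.COLOR_BGR2HSV); blue=cv2.inRange(h,(100,120,20),(125,255,255))
H=[]
for (u,v) in [(203,215),(309,215)]:
    r_=~blue[v-11:v+12,u-13:u+14]; nl,lab,st,ce=cv2.connectedComponentsWithStats(r_); k=lab[11,13]; H.append(ce[k]+[u-13,v-11]); print(st[k],H[-1].round(1))
W=np.array([ray(d,p,zt)[:2] for p in H]); y=W[0]-W[1]; print("holes",np.linalg.norm(y).round(1),np.arctan2(-y[0],y[1]).round(3),W.mean(0).round(1))
```

```text
[[200.0, 61.0], [307.79998779296875, 58.20000076293945], [307.0, 149.0], [204.0, 149.0]] [[209.0, 69.0], [305.29998779296875, 68.4000015258789], [302.29998779296875, 139.0], [215.6999969482422, 140.3000030517578]]
plate [ 511.  -353.9] y 117.9 x 95.8 yaw -0.075 -0.082
screws [ 511.6 -357.8] y 102.2 x 76.0 yaw -0.064 -0.084
foot [[176.39999389648438, 164.6999969482422], [334.70001220703125, 165.10000610351562]] len 103.0 yaw -0.097 centre [ 438.6 -347.9]
[  4   5  19  14 206] [202.6 215.4]
[  4   5  18  14 197] [308.6 215.7]
holes 73.0 -0.096 [ 441.1 -348.3]
```

Run:
```python
from h import *
im=cv2.imread("pics/w2.png")
a=cv2.resize(im[50:230,170:345],None,fx=3.3,fy=3.3,interpolation=cv2.INTER_CUBIC); cv2.imwrite("pics/w2z.png",cv2.convertScaleAbs(a,alpha=1.3))
```

```text
(no output)
```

View pics/w2z.png

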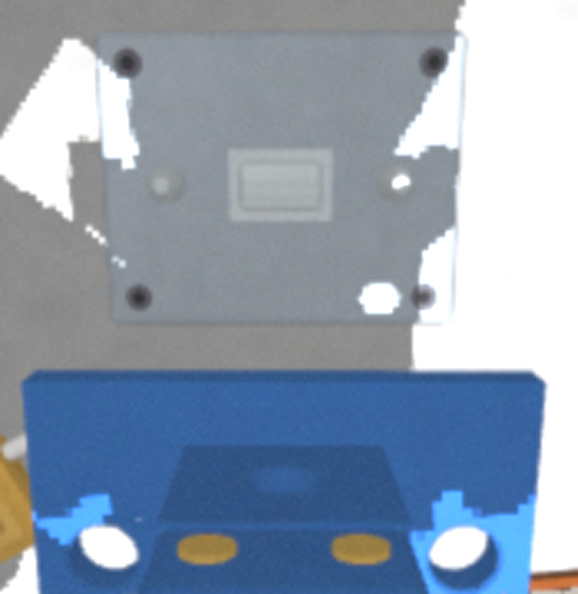

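The zoomed crop (×3.3, offset 170,50) shows:
- **Base:** plate corners (99,33), (466,33), (450,322), (113,322), screws (127,63), (433,61), (424,296), (139,297), and dowel tips (167,183), (400,183).
- **Tongue:** top from (229,149) to (333,221).
- **Held head:** foot top edge from (28,382) to (541,382), and holes at about (106,556) and (461,556).

Run:
```python
from h import *
d=dict(np.load("w2.npz")); yaw=d['o'][2]; T=np.array([[np.cos(yaw),np.sin(yaw)],[-np.sin(yaw),np.cos(yaw)]]) # rows: tool x, left (= -tool y)
def rep(n,P,z):
    W=np.array([ray(d,np.array(p)/3.3+(170-.35,50-.35),z)[:2] for p in P]); c=W.mean(0)
    y=(W[0]-W[1]+W[3]-W[2])/2 if len(W)==4 else W[0]-W[1]
    print(n,"centre",c.round(1),"rel tool x,left",(T@(c-d['p'][:2])).round(1),"leny",np.linalg.norm(y).round(1),"yawy",np.arctan2(-y[0],y[1]).round(3),end=" ")
    if len(W)==4: x=(W[0]-W[3]+W[1]-W[2])/2; print("lenx",np.linalg.norm(x).round(1),np.arctan2(x[1],x[0]).round(3))
    else: print()
z=d['p'][2]
rep("plate",[(99,33),(466,33),(450,322),(113,322)],10)
rep("screws",[(127,63),(433,61),(424,296),(139,297)],10)
rep("dowels",[(167,183),(400,183)],30)
rep("tongue",[(229,149),(333,148),(332,221),(230,222)],62)
rep("tongue in",[(238,160),(322,160),(322,210),(238,210)],62)
rep("holes",[(106,556),(461,556)],z-37)
rep("foot edge",[(28,382),(541,382)],z-37)
rep("under edge",[(34,371),(538,371)],z-49)
```

```text
plate centre [ 512.  -354.5] rel tool x,left [72.8 -0.2] leny 119.2 yawy -0.094 lenx 93.6 -0.098
screws centre [ 512.2 -354.1] rel tool x,left [72.9  0.2] leny 100.1 yawy -0.089 lenx 76.0 -0.088
dowels centre [ 512.4 -355. ] rel tool x,left [73.3 -0.7] leny 74.2 yawy -0.094 
tongue centre [ 512.1 -354.3] rel tool x,left [72.9  0. ] leny 29.4 yawy -0.085 lenx 20.0 -0.095
tongue in centre [ 512.2 -354. ] rel tool x,left [72.9  0.3] leny 24.0 yawy -0.094 lenx 13.7 -0.095
holes centre [ 439.2 -348.1] rel tool x,left [-0.3 -0.7] leny 74.3 yawy -0.094 
foot edge centre [ 476.1 -351.8] rel tool x,left [36.8 -0.9] leny 101.2 yawy -0.094 
under edge centre [ 475.8 -352.1] rel tool x,left [36.5 -1.2] leny 105.7 yawy -0.094
```

Call:
{"name": "drive_tool", "arguments": {
  "plan": [
    {"x": 0.3,"y": -0.016,"z": 0,"ax": 0,"ay": 0,"az": 0,"hand": 30},
    {"x": 0.8,"y": -0.016,"z": 0,"ax": 0,"ay": 0,"az": 0,"hand": 30},
    {"x": 1.25,"y": -0.016,"z": 0,"ax": 0,"ay": 0,"az": 0,"hand": 30},
    {"x": 1.49,"y": -0.016,"z": 0.2,"ax": 0,"ay": 0,"az": 0,"hand": 30},
    {"x": 1.49,"y": -0.016,"z": 0.7,"ax": 0,"ay": 0,"az": 0,"hand": 30},
    {"x": 1.49,"y": -0.016,"z": 1.2,"ax": 0,"ay": 0,"az": 0,"hand": 30},
    {"x": 1.49,"y": -0.016,"z": 1.53,"ax": 0,"ay": 0,"az": 0,"hand": 30},
    {"x": 1.49,"y": -0.016,"z": 1.53,"ax": 0,"ay": 0,"az": 0,"hand": 30}
  ]
}}

```text
clock: 5.2
eef_pos: [514.9, -349.6, 117.3]
tcp_rot: [-3.138, 0.005, -0.091]
contact_force: [-0.4, -0.6, -3.1]
opening: 0.459
grasp_force: 62.2
```

Run:
```python
from h import *
for k in range(2):
    s=monitor.sense(); ci=imaging.camera_info("wrist"); im=imaging.grab_frame("wrist")[:,:,::-1]
print(s['eef_pos'],s['tcp_rot'],s['contact_force'])
np.savez("w3.npz",**ci,p=s['eef_pos'],o=s['tcp_rot'])
a=cv2.resize(im[110:300,160:350],None,fx=3,fy=3,interpolation=cv2.INTER_CUBIC); cv2.imwrite("pics/w3.png",cv2.convertScaleAbs(a,alpha=1.4))
```

```text
[ 515.776751   -350.3571526   119.09626267] [-3.1396749   0.00322614 -0.09126855] [-1.01161534 -0.52735266 -3.29115097]
```

View pics/w3.png

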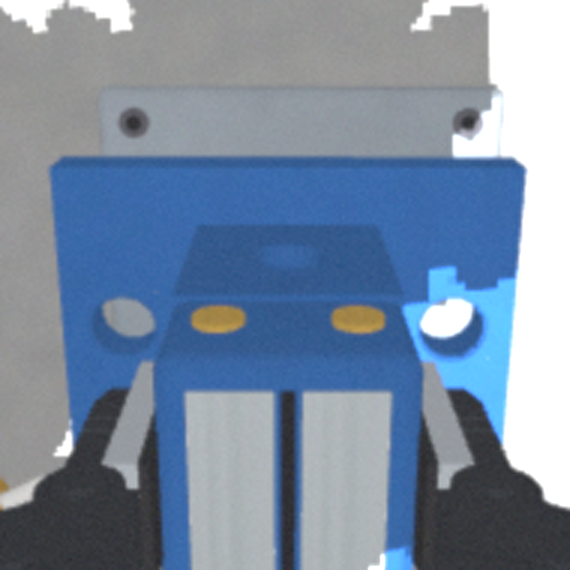

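The view shows the head above the base. The base's far screws are at (134,122) and (468,122) in the crop, the plate's far edge is at row 88, and the foot's top front edge runs from (54,168) to (523,168).

Run:
```python
from h import *
d=dict(np.load("w3.npz")); yaw=d['o'][2]; T=np.array([[np.cos(yaw),np.sin(yaw)],[-np.sin(yaw),np.cos(yaw)]])
for n,P,z in [("screws (expect x+38)",[(134,122),(468,122)],10),("plate far corners (x+48)",[(100,90),(502,90)],10),("foot edge(+38)",[(54,168),(523,168)],d['p'][2]-37),("under edge(+38)",[(60,158),(518,158)],d['p'][2]-49),("holes(0)",[(124,327),(450,327)],d['p'][2]-37)]:
    W=np.array([ray(d,np.array(p)/3+(160-.33,110-.33),z)[:2] for p in P]); c=W.mean(0); y=W[0]-W[1]
    print(n,(T@(c-d['p'][:2])).round(1),"world",c.round(1),np.linalg.norm(y).round(1),"yaw",np.arctan2(-y[0],y[1]).round(3))
for i in range(3): s=monitor.sense(); print(s['eef_pos'],s['tcp_rot'],s['clock'])
```

```text
screws (expect x+38) [34.7 -4.5] world [ 550. -358.] 100.0 yaw -0.09
plate far corners (x+48) [44.3 -4.5] world [ 559.4 -358.8] 119.0 yaw -0.09
foot edge(+38) [36.6 -0.8] world [ 552.1 -354.5] 101.8 yaw -0.09
under edge(+38) [36.3 -0.9] world [ 551.8 -354.6] 105.7 yaw -0.09
holes(0) [-0.8 -0.5] world [ 515.  -350.8] 75.1 yaw -0.09
[ 516.51218807 -351.08633372  120.46725827] [-3.14088538e+00  1.12592119e-03 -9.14884518e-02] 5.3
[ 516.51218807 -351.08633372  120.46725827] [-3.14088538e+00  1.12592119e-03 -9.14884518e-02] 5.3
[ 516.51218807 -351.08633372  120.46725827] [-3.14088538e+00  1.12592119e-03 -9.14884518e-02] 5.3
```

Call:
{"name": "drive_tool", "arguments": {
  "plan": [
    {"x": 0,"y": 0,"z": 0,"ax": 0,"ay": 0,"az": 0,"hand": 30},
    {"x": 0,"y": 0,"z": 0,"ax": 0,"ay": 0,"az": 0,"hand": 30},
    {"x": 0,"y": 0,"z": 0,"ax": 0,"ay": 0,"az": 0,"hand": 30},
    {"x": 0,"y": 0,"z": 0,"ax": 0,"ay": 0,"az": 0,"hand": 30}
  ]
}}

```text
clock: 5.7
eef_pos: [516.5, -352.0, 121.7]
tcp_rot: [3.141, -0.001, -0.092]
contact_force: [0.0, -0.3, -4.1]
opening: 0.458
grasp_force: 62.3
```

Call:
{"name": "drive_tool", "arguments": {
  "plan": [
    {"x": -0.057,"y": 0.04,"z": 0,"ax": 0,"ay": 0,"az": 0,"hand": 30},
    {"x": -0.057,"y": 0.04,"z": 0,"ax": 0,"ay": 0,"az": 0,"hand": 30},
    {"x": -0.057,"y": 0.04,"z": 0.15,"ax": 0,"ay": 0,"az": 0,"hand": 30},
    {"x": -0.057,"y": 0.04,"z": 0.35,"ax": 0,"ay": 0,"az": 0,"hand": 30},
    {"x": -0.057,"y": 0.04,"z": 0.55,"ax": 0,"ay": 0,"az": 0,"hand": 30},
    {"x": -0.057,"y": 0.04,"z": 0.65,"ax": 0,"ay": 0,"az": 0,"hand": 30},
    {"x": -0.057,"y": 0.04,"z": 0.65,"ax": 0,"ay": 0,"az": 0,"hand": 30},
    {"x": -0.057,"y": 0.04,"z": 0.65,"ax": 0,"ay": 0,"az": 0,"hand": 30}
  ]
}}

```text
clock: 6.5
eef_pos: [513.3, -353.5, 88.3]
tcp_rot: [-3.141, 0.0, -0.092]
contact_force: [-0.2, -0.0, -3.7]
opening: 0.461
grasp_force: 62.4
```

Call:
{"name": "drive_tool", "arguments": {
  "plan": [
    {"x": 0,"y": 0,"z": 0.0,"ax": 0,"ay": 0,"az": 0,"hand": 30},
    {"x": 0,"y": 0,"z": 0.0,"ax": 0,"ay": 0,"az": 0,"hand": 30},
    {"x": 0,"y": 0,"z": 0,"ax": 0,"ay": 0,"az": 0,"hand": 30}
  ]
}}

```text
clock: 6.8
eef_pos: [513.5, -353.7, 88.9]
tcp_rot: [3.141, -0.001, -0.092]
contact_force: [0.4, -1.0, -5.0]
opening: 0.464
grasp_force: 62.4
```

Call:
{"name": "drive_tool", "arguments": {
  "plan": [
    {"x": 0,"y": 0,"z": 0.08,"ax": 0,"ay": 0,"az": 0,"hand": 30},
    {"x": 0,"y": 0,"z": 0.16,"ax": 0,"ay": 0,"az": 0,"hand": 30},
    {"x": 0,"y": 0,"z": 0.24,"ax": 0,"ay": 0,"az": 0,"hand": 30},
    {"x": 0,"y": 0,"z": 0.3,"ax": 0,"ay": 0,"az": 0,"hand": 30},
    {"x": 0,"y": 0,"z": 0.3,"ax": 0,"ay": 0,"az": 0,"hand": 30},
    {"x": 0,"y": 0,"z": 0.3,"ax": 0,"ay": 0,"az": 0,"hand": 30}
  ]
}}

```text
clock: 7.4
eef_pos: [513.2, -353.5, 73.4]
tcp_rot: [-3.141, 0.0, -0.092]
contact_force: [-0.4, 0.3, -4.3]
opening: 0.46
grasp_force: 62.4
```

Call:
{"name": "drive_tool", "arguments": {
  "plan": [
    {"x": 0,"y": 0,"z": 0.06,"ax": 0,"ay": 0,"az": 0,"hand": 30},
    {"x": 0,"y": 0,"z": 0.12,"ax": 0,"ay": 0,"az": 0,"hand": 30},
    {"x": 0,"y": 0,"z": 0.18,"ax": 0,"ay": 0,"az": 0,"hand": 30},
    {"x": 0,"y": 0,"z": 0.23,"ax": 0,"ay": 0,"az": 0,"hand": 30},
    {"x": 0,"y": 0,"z": 0.26,"ax": 0,"ay": 0,"az": 0,"hand": 30},
    {"x": 0,"y": 0,"z": 0.26,"ax": 0,"ay": 0,"az": 0,"hand": 30}
  ]
}}

```text
clock: 8.0
eef_pos: [513.2, -353.5, 60.3]
tcp_rot: [-3.141, 0.0, -0.092]
contact_force: [1.1, -0.1, -4.4]
opening: 0.459
grasp_force: 62.4
```

Call:
{"name": "drive_tool", "arguments": {
  "plan": [
    {"x": 0,"y": 0,"z": 0.02,"ax": 0,"ay": 0,"az": 0,"hand": 30},
    {"x": 0,"y": 0,"z": 0.04,"ax": 0,"ay": 0,"az": 0,"hand": 30},
    {"x": 0,"y": 0,"z": 0.05,"ax": 0,"ay": 0,"az": 0,"hand": 30},
    {"x": 0,"y": 0,"z": 0.05,"ax": 0,"ay": 0,"az": 0,"hand": 30}
  ]
}}

```text
clock: 8.4
eef_pos: [513.4, -353.7, 59.2]
tcp_rot: [3.141, -0.0, -0.092]
contact_force: [-3.8, 1.8, 7.1]
opening: 0.458
grasp_force: 63.9
```

Call:
{"name": "drive_tool", "arguments": {
  "plan": [
    {"x": 0,"y": 0,"z": 0,"ax": 0,"ay": 0,"az": 0,"hand": 85},
    {"x": 0,"y": 0,"z": 0,"ax": 0,"ay": 0,"az": 0,"hand": 85},
    {"x": 0,"y": 0,"z": 0,"ax": 0,"ay": 0,"az": 0,"hand": 85},
    {"x": 0,"y": 0,"z": 0,"ax": 0,"ay": 0,"az": 0,"hand": 85},
    {"x": 0,"y": 0,"z": -0.5,"ax": 0,"ay": 0,"az": 0,"hand": 85},
    {"x": 0,"y": 0,"z": -1.5,"ax": 0,"ay": 0,"az": 0,"hand": 85},
    {"x": 0,"y": 0,"z": -2.5,"ax": 0,"ay": 0,"az": 0,"hand": 85},
    {"x": 0,"y": 0,"z": -3.2,"ax": 0,"ay": 0,"az": 0,"hand": 85}
  ]
}}

```text
clock: 9.2
eef_pos: [514.1, -354.1, 221.5]
tcp_rot: [3.14, -0.003, -0.092]
contact_force: [0.3, -0.4, 0.5]
opening: 0.994
grasp_force: 0.0
```

Run:
```python
from h import *
s=monitor.sense(); ci=imaging.camera_info("wrist"); im=imaging.grab_frame("wrist")[:,:,::-1]
np.savez("w4.npz",**ci); cv2.imwrite("pics/w4.png",im); print(s['eef_pos'],s['opening'])
p=np.array([447.2,119.2])+22*np.array([np.cos(.189),np.sin(.189)]); print("grip centre est",p)
print(go((p[0]-20,p[1],215),0.189))
h=cv2.cvtColor(im,cv2.COLOR_BGR2HSV); m=cv2.inRange(h,(100,120,40),(125,255,255)); m[:60]=0
c=max(cv2.findContours(m,0,2)[0],key=cv2.contourArea).reshape(-1,2); print("blue bbox",c.min(0),c.max(0))
# predicted foot corners if seated (top face z=22)
b=np.array([512.2,-354.3]);x=np.array([np.cos(.092),-np.sin(.092)]);y=np.array([-x[1],x[0]])
for i,j in [(1,1),(1,-1),(-1,-1),(-1,1)]: print(proj(ci,[*(b+38*i*x+52*j*y),22]).round(1))
```

```text
[ 514.05337902 -354.0842185   221.49901969] 0.9943619019419768
grip centre est [468.80823727 123.33328952]
(array([-2.225, -9.414,  0.173]), array([ 0.06, -0.08, -2.69]))
blue bbox [212 137] [298 206]
[211.8 137.8]
[298.  137.8]
[295.3 197.6]
[214.5 197.6]
```

Call:
{"name": "drive_tool", "arguments": {
  "plan": [
    {"x": -2.2,"y": -9.4,"z": 0.17,"ax": 0,"ay": 0,"az": -2.69,"hand": 85},
    {"x": -2.2,"y": -9.4,"z": 0.17,"ax": 0,"ay": 0,"az": -2.69,"hand": 85},
    {"x": -2.2,"y": -9.4,"z": 0.17,"ax": 0,"ay": 0,"az": -2.69,"hand": 85},
    {"x": -2.2,"y": -9.4,"z": 0.17,"ax": 0,"ay": 0,"az": -2.69,"hand": 85},
    {"x": -2.2,"y": -9.4,"z": 0.17,"ax": 0,"ay": 0,"az": -2.69,"hand": 85},
    {"x": -2.2,"y": -9.4,"z": 0.17,"ax": 0,"ay": 0,"az": -2.69,"hand": 85},
    {"x": -2.2,"y": -9.4,"z": 0.17,"ax": 0,"ay": 0,"az": -2.69,"hand": 85},
    {"x": -2.2,"y": -9.4,"z": 0.17,"ax": 0,"ay": 0,"az": -2.69,"hand": 85}
  ]
}}

```text
clock: 10.05
eef_pos: [457.8, 44.4, 211.0]
tcp_rot: [3.142, -0.001, 0.189]
contact_force: [0.9, 0.3, -1.0]
opening: 0.993
grasp_force: 0.0
```

Run:
```python
from h import *
print(go((448.8,123.3,215),0.189))
```

```text
(array([ 0.12 , -1.584, -0.08 ]), array([ 0.  , -0.01,  0.  ]))
```

Call:
{"name": "drive_tool", "arguments": {
  "plan": [
    {"x": 0.12,"y": -0.8,"z": -0.08,"ax": 0,"ay": 0,"az": 0,"hand": 85},
    {"x": 0.12,"y": -1.4,"z": -0.08,"ax": 0,"ay": 0,"az": 0,"hand": 85},
    {"x": 0.12,"y": -1.4,"z": -0.08,"ax": 0,"ay": 0,"az": 0,"hand": 85},
    {"x": 0.12,"y": -1.4,"z": -0.08,"ax": 0,"ay": 0,"az": 0,"hand": 85},
    {"x": 0.12,"y": -1.4,"z": -0.08,"ax": 0,"ay": 0,"az": 0,"hand": 85}
  ]
}}

```text
clock: 10.55
eef_pos: [451.1, 111.8, 214.8]
tcp_rot: [3.141, 0.0, 0.189]
contact_force: [0.4, -0.3, 0.6]
opening: 0.997
grasp_force: 0.0
```

Run:
```python
from h import *
s=monitor.sense(); ci=imaging.camera_info("wrist"); im=imaging.grab_frame("wrist")[:,:,::-1]
np.savez("w5.npz",**ci,p=s['eef_pos'],o=s['tcp_rot']); print(s['eef_pos'],s['tcp_rot'])
h=cv2.cvtColor(im,cv2.COLOR_BGR2HSV); m=cv2.inRange(h,(0,150,90),(8,255,255))|cv2.inRange(h,(172,150,90),(180,255,255))
g=proj(ci,(468.8,123.3,22)); print("pred grip px",g)
for c in cv2.findContours(m,0,2)[0]:
    if cv2.contourArea(c)>100:
        W=np.array([ray(ci,p,22)[:2] for p in c.reshape(-1,2)],np.float32); print(cv2.boundingRect(c),cv2.minAreaRect(W))
u,v=g.astype(int); cv2.imwrite("pics/w5.png",cv2.resize(im[max(v-130,0):v+70,u-100:u+100],None,fx=2.9,fy=2.9,interpolation=cv2.INTER_CUBIC)); print(u-100,max(v-130,0))
```

```text
[451.13970369 111.79976657 214.84298242] [3.14130949e+00 2.47458115e-04 1.89142385e-01]
pred grip px [248.24053907 151.87820293]
(242, 131, 15, 37) ((471.97674560546875, 122.90499877929688), (43.148719787597656, 16.641483306884766), 10.929434776306152)
148 21
```

View pics/w5.png

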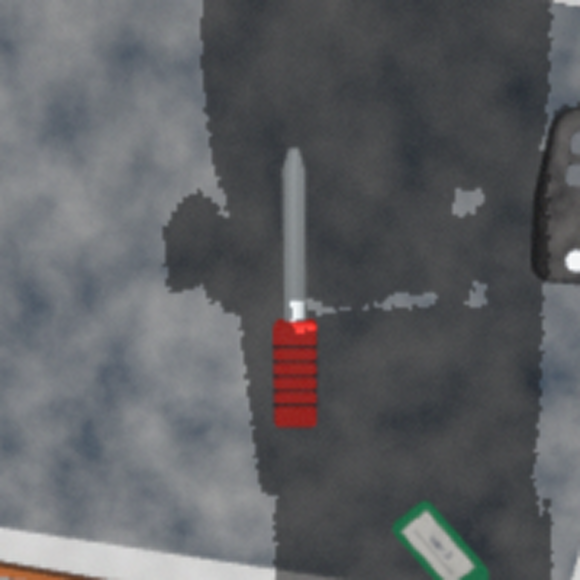

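The crop shows the red grip upright at (295,375) with its shank straight ahead to the tip at (293,150). The fit gives a grip of 43 x 17 mm at (472,123) with yaw 0.191, in line with the given sizes.

Call:
{"name": "drive_tool", "arguments": {
  "plan": [
    {"x": 0.37,"y": -0.14,"z": 0.6,"ax": 0,"ay": 0,"az": 0,"hand": 70},
    {"x": 0.37,"y": -0.14,"z": 1.5,"ax": 0,"ay": 0,"az": 0,"hand": 55},
    {"x": 0.37,"y": -0.14,"z": 2.3,"ax": 0,"ay": 0,"az": 0,"hand": 55},
    {"x": 0.37,"y": -0.14,"z": 3,"ax": 0,"ay": 0,"az": 0,"hand": 55},
    {"x": 0.37,"y": -0.14,"z": 3.2,"ax": 0,"ay": 0,"az": 0,"hand": 55},
    {"x": 0.37,"y": -0.14,"z": 3.2,"ax": 0,"ay": 0,"az": 0,"hand": 55},
    {"x": 0.37,"y": -0.14,"z": 3.2,"ax": 0,"ay": 0,"az": 0,"hand": 55}
  ]
}}

```text
clock: 11.3
eef_pos: [469.0, 122.6, 56.2]
tcp_rot: [-3.142, -0.001, 0.189]
contact_force: [-0.0, -0.1, -0.1]
opening: 0.643
grasp_force: 0.0
```

Run:
```python
from h import *
s=monitor.sense(); print(s['eef_pos'],go((468,122.2,7),0.190,s))
```

```text
[469.0331713  122.58804945  56.18856389] (array([-0.023,  0.004,  0.984]), array([-0.  , -0.01, -0.01]))
```

Call:
{"name": "drive_tool", "arguments": {
  "plan": [
    {"x": -0.02,"y": 0,"z": 0.4,"ax": 0,"ay": 0,"az": 0,"hand": 50},
    {"x": -0.02,"y": 0,"z": 0.75,"ax": 0,"ay": 0,"az": 0,"hand": 45},
    {"x": -0.02,"y": 0,"z": 0.97,"ax": 0,"ay": 0,"az": 0,"hand": 40},
    {"x": -0.02,"y": 0,"z": 0.97,"ax": 0,"ay": 0,"az": 0,"hand": 30},
    {"x": -0.02,"y": 0,"z": 0.97,"ax": 0,"ay": 0,"az": 0,"hand": 20},
    {"x": -0.02,"y": 0,"z": 0.97,"ax": 0,"ay": 0,"az": 0,"hand": 10},
    {"x": -0.02,"y": 0,"z": 0.97,"ax": 0,"ay": 0,"az": 0,"hand": 8},
    {"x": -0.02,"y": 0,"z": 0.97,"ax": 0,"ay": 0,"az": 0,"hand": 8}
  ],
  "grip_force": 60
}}

```text
clock: 12.1
eef_pos: [467.8, 122.8, 7.7]
tcp_rot: [-3.142, -0.002, 0.189]
contact_force: [-1.0, -0.9, 7.7]
opening: 0.194
grasp_force: 59.4
```

Call:
{"name": "drive_tool", "arguments": {
  "plan": [
    {"x": 0,"y": 0,"z": 0,"ax": 0,"ay": 0,"az": 0,"hand": 8},
    {"x": 0,"y": 0,"z": 0,"ax": 0,"ay": 0,"az": 0,"hand": 8}
  ]
}}

```text
clock: 12.3
eef_pos: [467.8, 122.8, 7.7]
tcp_rot: [-3.141, -0.002, 0.189]
contact_force: [-1.6, -0.5, 7.6]
opening: 0.193
grasp_force: 59.4
```

Call:
{"name": "drive_tool", "arguments": {
  "plan": [
    {"x": 0,"y": 0,"z": -0.3,"ax": 0,"ay": 0,"az": 0,"hand": 8},
    {"x": 0,"y": 0,"z": -0.9,"ax": 0,"ay": 0,"az": 0,"hand": 8},
    {"x": 0,"y": 0,"z": -1.7,"ax": 0,"ay": 0,"az": 0,"hand": 8},
    {"x": 0,"y": 0,"z": -2.4,"ax": 0,"ay": 0,"az": 0,"hand": 8},
    {"x": 0,"y": 0,"z": -2.8,"ax": 0,"ay": 0,"az": 0,"hand": 8},
    {"x": 0,"y": 0,"z": -2.8,"ax": 0,"ay": 0,"az": 0,"hand": 8}
  ]
}}

```text
clock: 12.9
eef_pos: [469.1, 123.2, 150.1]
tcp_rot: [-3.141, -0.007, 0.189]
contact_force: [-0.2, -0.3, -1.2]
opening: 0.19
grasp_force: 58.6
```

Run:
```python
from h import *
s=monitor.sense(); print(s['eef_pos'],s['opening'],s['grasp_force'],go((370.8,-341.2,s['eef_pos'][2]),-0.092,s))
```

```text
[469.14779914 123.18223538 150.10477146] 0.1899660209267726 58.60870599746704 (array([-3.681,  8.751, -0.028]), array([-0.01, -0.06,  2.69]))
```

Call:
{"name": "drive_tool", "arguments": {
  "plan": [
    {"x": -0.2,"y": 0.5,"z": 0,"ax": 0,"ay": 0,"az": 0.3,"hand": 8},
    {"x": -0.6,"y": 1.3,"z": 0,"ax": 0,"ay": 0,"az": 0.8,"hand": 8},
    {"x": -1,"y": 2.2,"z": 0,"ax": 0,"ay": 0,"az": 1.2,"hand": 8},
    {"x": -1.4,"y": 3.1,"z": 0,"ax": 0,"ay": 0,"az": 1.6,"hand": 8},
    {"x": -1.8,"y": 4,"z": 0,"ax": 0,"ay": 0,"az": 2,"hand": 8},
    {"x": -2.2,"y": 4.9,"z": 0,"ax": 0,"ay": 0,"az": 2.3,"hand": 8},
    {"x": -2.5,"y": 5.7,"z": 0,"ax": 0,"ay": 0,"az": 2.5,"hand": 8},
    {"x": -2.8,"y": 6.5,"z": 0,"ax": 0,"ay": 0,"az": 2.69,"hand": 8}
  ]
}}

```text
clock: 13.7
eef_pos: [389.6, -224.5, 146.1]
tcp_rot: [-3.141, 0.0, -0.094]
contact_force: [0.3, 0.8, -0.3]
opening: 0.198
grasp_force: 58.7
```

Run:
```python
from h import *
s=monitor.sense(); print(s['eef_pos'],s['opening'],s['grasp_force'],go((370.8,-341.2,150),-0.092,s))
```

```text
[ 389.56781237 -224.54396051  146.06006687] 0.1978364264715914 58.67555916309357 (array([-0.156,  2.358, -0.079]), array([-0.  ,  0.  , -0.02]))
```

Call:
{"name": "drive_tool", "arguments": {
  "plan": [
    {"x": -0.1,"y": 0.6,"z": 0,"ax": 0,"ay": 0,"az": 0,"hand": 8},
    {"x": -0.16,"y": 1.3,"z": 0,"ax": 0,"ay": 0,"az": 0,"hand": 8},
    {"x": -0.16,"y": 1.9,"z": 0,"ax": 0,"ay": 0,"az": 0,"hand": 8},
    {"x": -0.16,"y": 2.2,"z": 0,"ax": 0,"ay": 0,"az": 0,"hand": 8},
    {"x": -0.16,"y": 2.2,"z": 0,"ax": 0,"ay": 0,"az": 0,"hand": 8},
    {"x": -0.16,"y": 2.2,"z": 0,"ax": 0,"ay": 0,"az": 0,"hand": 8},
    {"x": -0.16,"y": 2.2,"z": 0,"ax": 0,"ay": 0,"az": 0,"hand": 8},
    {"x": -0.16,"y": 2.2,"z": 0,"ax": 0,"ay": 0,"az": 0,"hand": 8}
  ]
}}

```text
clock: 14.5
eef_pos: [372.7, -330.6, 146.5]
tcp_rot: [-3.141, 0.0, -0.091]
contact_force: [-0.2, -0.2, 0.5]
opening: 0.189
grasp_force: 58.7
```

Run:
```python
from h import *
s=monitor.sense(); ci=imaging.camera_info("wrist"); im=imaging.grab_frame("wrist")[:,:,::-1]
np.savez("w6.npz",**ci,p=s['eef_pos'],o=s['tcp_rot']); cv2.imwrite("pics/w6.png",im)
print(s['eef_pos'],s['tcp_rot'],go((370.8,-341.2,38.7),-0.092,s))
```

```text
[ 372.71643578 -330.62957132  146.46554463] [-3.14123874e+00  2.81072994e-04 -9.10711648e-02] (array([-0.018,  0.215,  2.155]), array([-0.  ,  0.  ,  0.01]))
```

View pics/w6.png

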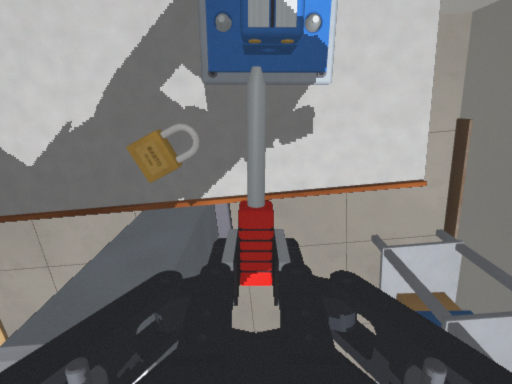

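The view shows the pin straight ahead in the grip, with its tip at (257,68) and the shank's root at (257,204). The seated head is ahead, with its foot's near edge at row 73 from (207,73) to (327,73) and its dowels at (224,22) and (312,22).

Run:
```python
from h import *
d=dict(np.load("w6.npz")); im=cv2.imread("pics/w6.png"); yaw=d['o'][2]; T=np.array([[np.cos(yaw),np.sin(yaw)],[-np.sin(yaw),np.cos(yaw)]])
def rel(uv,z): return T@(ray(d,uv,z)[:2]-d['p'][:2])
za=d['p'][2]+5.3
print("tip",rel((257,67.5),za).round(1),"root",rel((256.5,204),za).round(1))
h=cv2.cvtColor(im,cv2.COLOR_BGR2HSV); gm=cv2.inRange(h,(0,0,0),(180,70,255))
for v in (90,115,140,165,190): # shank edges by gradient
    g=cv2.GaussianBlur(im,(5,5),0)[v].astype(int).sum(1); gr=np.gradient(g); L=235+np.argmax(abs(gr[235:254])); R=257+np.argmax(abs(gr[257:280])); print(v,L,R,rel(((L+R)/2,v),za).round(1))
red=(cv2.inRange(h,(0,150,60),(8,255,255))|cv2.inRange(h,(172,150,60),(180,255,255))); red[:190]=0
c=max(cv2.findContours(red,0,2)[0],key=cv2.contourArea).reshape(-1,2); print("red",c.min(0),c.max(0))
blue=cv2.inRange(h,(100,120,40),(125,255,255)); blue[:, :195]=0
ys,xs=np.where(blue[:90]); 
for v in (55,62,68): x=np.where(blue[v])[0]; print("foot row",v,x.min(),x.max(),rel((x.min()-.5,v),22).round(1),rel((x.max()+.5,v),22).round(1))
for u in (220,235,275,310): y=np.where(blue[:100,u])[0]; print("foot near edge",u,y.max(),rel((u,y.max()+.5),22).round(1))
b=np.array([512.2,-354.3]); print("base rel expected",T@(b-d['p'][:2]))
```

```text
tip [90.9 -1.2] root [25.6 -1.1]
90 252 265 [81.3 -1.9]
115 247 264 [70.2 -0.6]
140 248 279 [58.5 -4.5]
165 246 265 [46.2 -0.6]
190 247 264 [33.2 -0.6]
red [239 200] [272 228]
foot row 55 208 326 [115.3  41. ] [115.4 -62. ]
foot row 62 208 325 [109.7  41.3] [109.9 -61.6]
foot row 68 209 326 [104.9  40.6] [105.  -62.8]
foot near edge 220 71 [102.1  30.7]
foot near edge 235 71 [102.1  17.5]
foot near edge 275 71 [102.1 -17.7]
foot near edge 310 71 [102.2 -48.5]
base rel expected [141.05824343 -10.88695739]
```

Call:
{"name": "drive_tool", "arguments": {
  "plan": [
    {"x": 0,"y": 0.198,"z": 0.3,"ax": 0,"ay": 0,"az": 0,"hand": 8},
    {"x": 0,"y": 0.198,"z": 0.9,"ax": 0,"ay": 0,"az": 0,"hand": 8},
    {"x": 0,"y": 0.198,"z": 1.5,"ax": 0,"ay": 0,"az": 0,"hand": 8},
    {"x": 0,"y": 0.198,"z": 1.95,"ax": 0,"ay": 0,"az": 0,"hand": 8},
    {"x": 0,"y": 0.198,"z": 2.15,"ax": 0,"ay": 0,"az": 0,"hand": 8},
    {"x": 0,"y": 0.198,"z": 2.15,"ax": 0,"ay": 0,"az": 0,"hand": 8},
    {"x": 0,"y": 0.198,"z": 2.15,"ax": 0,"ay": 0,"az": 0,"hand": 8},
    {"x": 0,"y": 0.198,"z": 2.15,"ax": 0,"ay": 0,"az": 0,"hand": 8}
  ]
}}

```text
clock: 15.35
eef_pos: [372.4, -342.1, 40.2]
tcp_rot: [3.14, -0.002, -0.092]
contact_force: [-0.3, 0.3, -0.1]
opening: 0.189
grasp_force: 58.7
```

Call:
{"name": "drive_tool", "arguments": {
  "plan": [
    {"x": 0,"y": 0,"z": 0,"ax": 0,"ay": 0,"az": 0,"hand": 8},
    {"x": 0,"y": 0,"z": 0,"ax": 0,"ay": 0,"az": 0,"hand": 8},
    {"x": 0,"y": 0,"z": 0,"ax": 0,"ay": 0,"az": 0,"hand": 8}
  ]
}}

```text
clock: 15.65
eef_pos: [371.9, -341.8, 39.5]
tcp_rot: [3.141, -0.001, -0.092]
contact_force: [0.4, 0.3, -0.3]
opening: 0.193
grasp_force: 58.7
```

Call:
{"name": "drive_tool", "arguments": {
  "plan": [
    {"x": 0.0,"y": -0.022,"z": 0.016,"ax": 0,"ay": 0,"az": 0,"hand": 8},
    {"x": 0.1,"y": -0.022,"z": 0.016,"ax": 0,"ay": 0,"az": 0,"hand": 8},
    {"x": 0.25,"y": -0.022,"z": 0.016,"ax": 0,"ay": 0,"az": 0,"hand": 8},
    {"x": 0.4,"y": -0.022,"z": 0.016,"ax": 0,"ay": 0,"az": 0,"hand": 8},
    {"x": 0.5,"y": -0.022,"z": 0.016,"ax": 0,"ay": 0,"az": 0,"hand": 8},
    {"x": 0.6,"y": -0.022,"z": 0.016,"ax": 0,"ay": 0,"az": 0,"hand": 8},
    {"x": 0.6,"y": -0.022,"z": 0.016,"ax": 0,"ay": 0,"az": 0,"hand": 8},
    {"x": 0.6,"y": -0.022,"z": 0.016,"ax": 0,"ay": 0,"az": 0,"hand": 8}
  ]
}}

```text
clock: 16.45
eef_pos: [401.6, -343.1, 38.1]
tcp_rot: [-3.141, 0.0, -0.092]
contact_force: [0.1, -0.2, -1.5]
opening: 0.194
grasp_force: 58.7
```

Call:
{"name": "drive_tool", "arguments": {
  "plan": [
    {"x": 0.1,"y": 0,"z": 0,"ax": 0,"ay": 0,"az": 0,"hand": 8},
    {"x": 0.2,"y": 0,"z": 0,"ax": 0,"ay": 0,"az": 0,"hand": 8},
    {"x": 0.3,"y": 0,"z": 0,"ax": 0,"ay": 0,"az": 0,"hand": 8},
    {"x": 0.4,"y": 0,"z": 0,"ax": 0,"ay": 0,"az": 0,"hand": 8},
    {"x": 0.4,"y": 0,"z": 0,"ax": 0,"ay": 0,"az": 0,"hand": 8}
  ]
}}

```text
clock: 16.95
eef_pos: [422.5, -345.3, 38.3]
tcp_rot: [3.141, -0.001, -0.092]
contact_force: [-0.1, 0.3, -0.1]
opening: 0.194
grasp_force: 58.7
```

Call:
{"name": "drive_tool", "arguments": {
  "plan": [
    {"x": 0.1,"y": 0,"z": 0,"ax": 0,"ay": 0,"az": 0,"hand": 8},
    {"x": 0.2,"y": 0,"z": 0,"ax": 0,"ay": 0,"az": 0,"hand": 8},
    {"x": 0.3,"y": 0,"z": 0,"ax": 0,"ay": 0,"az": 0,"hand": 8},
    {"x": 0.4,"y": 0,"z": 0,"ax": 0,"ay": 0,"az": 0,"hand": 8},
    {"x": 0.4,"y": 0,"z": 0,"ax": 0,"ay": 0,"az": 0,"hand": 8}
  ]
}}

```text
clock: 17.45
eef_pos: [442.3, -347.1, 38.3]
tcp_rot: [3.141, -0.001, -0.092]
contact_force: [-0.3, -0.6, -0.4]
opening: 0.197
grasp_force: 58.7
```

Call:
{"name": "drive_tool", "arguments": {
  "plan": [
    {"x": 0.1,"y": 0,"z": 0,"ax": 0,"ay": 0,"az": 0,"hand": 8},
    {"x": 0.2,"y": 0,"z": 0,"ax": 0,"ay": 0,"az": 0,"hand": 8},
    {"x": 0.3,"y": 0,"z": 0,"ax": 0,"ay": 0,"az": 0,"hand": 8},
    {"x": 0.36,"y": 0,"z": 0,"ax": 0,"ay": 0,"az": 0,"hand": 8},
    {"x": 0.38,"y": 0,"z": 0,"ax": 0,"ay": 0,"az": 0,"hand": 8},
    {"x": 0.38,"y": 0,"z": 0,"ax": 0,"ay": 0,"az": 0,"hand": 8}
  ]
}}

```text
clock: 18.05
eef_pos: [460.5, -348.6, 38.2]
tcp_rot: [-3.142, 0.0, -0.092]
contact_force: [0.4, 0.0, -0.8]
opening: 0.194
grasp_force: 58.7
```

Call:
{"name": "drive_tool", "arguments": {
  "plan": [
    {"x": 0.02,"y": 0,"z": 0,"ax": 0,"ay": 0,"az": 0,"hand": 8},
    {"x": 0.04,"y": 0,"z": 0,"ax": 0,"ay": 0,"az": 0,"hand": 8},
    {"x": 0.05,"y": 0,"z": 0,"ax": 0,"ay": 0,"az": 0,"hand": 8},
    {"x": 0.05,"y": 0,"z": 0,"ax": 0,"ay": 0,"az": 0,"hand": 8}
  ]
}}

```text
clock: 18.45
eef_pos: [462.3, -348.7, 38.1]
tcp_rot: [-3.141, 0.001, -0.092]
contact_force: [-3.9, -0.1, 2.0]
opening: 0.198
grasp_force: 58.9
```

Call:
{"name": "drive_tool", "arguments": {
  "plan": [
    {"x": 0.02,"y": 0,"z": 0,"ax": 0,"ay": 0,"az": 0,"hand": 8},
    {"x": 0.02,"y": 0,"z": 0,"ax": 0,"ay": 0,"az": 0,"hand": 8}
  ]
}}

```text
clock: 18.65
eef_pos: [463.3, -348.8, 38.1]
tcp_rot: [-3.141, 0.001, -0.092]
contact_force: [-4.8, 0.3, 2.3]
opening: 0.189
grasp_force: 59.0
```

Call:
{"name": "drive_tool", "arguments": {
  "plan": [
    {"x": 0,"y": 0,"z": 0,"ax": 0,"ay": 0,"az": 0,"hand": 45},
    {"x": 0,"y": 0,"z": 0,"ax": 0,"ay": 0,"az": 0,"hand": 45},
    {"x": 0,"y": 0,"z": 0,"ax": 0,"ay": 0,"az": 0,"hand": 45},
    {"x": -0.05,"y": 0,"z": -0.3,"ax": 0,"ay": 0,"az": 0,"hand": 45},
    {"x": -0.1,"y": 0,"z": -0.9,"ax": 0,"ay": 0,"az": 0,"hand": 45},
    {"x": -0.3,"y": 0,"z": -1.7,"ax": 0,"ay": 0,"az": 0,"hand": 45},
    {"x": -0.5,"y": 0,"z": -2.5,"ax": 0,"ay": 0,"az": 0,"hand": 45},
    {"x": -0.5,"y": 0,"z": -3,"ax": 0,"ay": 0,"az": 0,"hand": 45}
  ]
}}

```text
clock: 19.45
eef_pos: [438.7, -347.1, 192.3]
tcp_rot: [3.14, -0.003, -0.093]
contact_force: [0.3, -0.7, 0.2]
opening: 0.528
grasp_force: 0.0
```

Run:
```python
from h import *
s=monitor.sense(); ci=imaging.camera_info("wrist"); im=imaging.grab_frame("wrist")[:,:,::-1]
np.savez("w7.npz",**ci); print(s['eef_pos'],s['contact_force'])
cv2.imwrite("pics/w7.png",cv2.resize(im[60:260,150:360],None,fx=2.8,fy=2.8,interpolation=cv2.INTER_CUBIC))
```

```text
[ 438.7229276  -347.10456275  192.2628132 ] [ 0.33015592 -0.69975102  0.24237282]
```

View pics/w7.png

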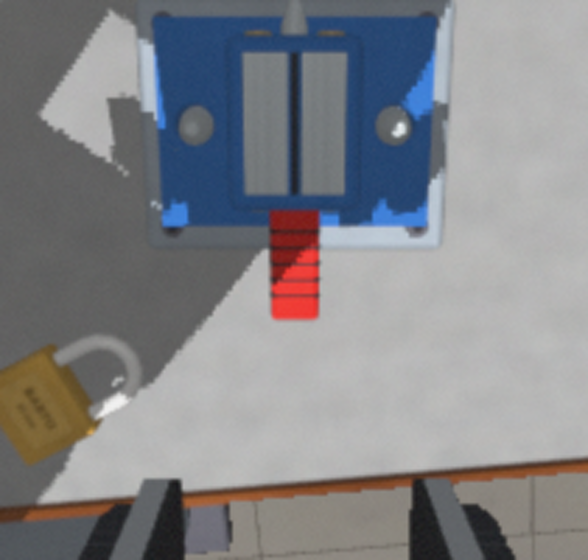

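The pin is through the head: its tip shows beyond the far ear at (292,12), and the red grip meets the near ear, with its tail at row 320. I'll check the seating depth before handing in.

Run:
```python
from h import *
d=dict(np.load("w7.npz")); x=np.array([np.cos(.092),-np.sin(.092)]); b=np.array([512.4,-354.2])
for uv,z in [((295,320),51),((292,-2),44)]:
    w=ray(d,np.array(uv)/2.8+(150-.3,60-.3),z)[:2]; print(uv,"along axis",((w-b)@x).round(1),"lateral",((w-b)@[-x[1],x[0]]).round(1))
```

```text
(295, 320) along axis -68.4 lateral -0.2
(292, -2) along axis 41.9 lateral 0.8
```

Tail is at -68.4 mm (nominal -69), so the pin is fully in.

```bash
python3 -c "
from rig import r
print(r.sign_off())"
```

```text
the job is handed in; nothing more can be done
None
```

The clamp head is seated flat on its base and the locking pin is pushed fully through and released; by the last picture its grip is within about 1 mm of full depth. I never touched the padlock, remote or screwdriver, and I handed the job in at about 19.5 s (no verdict came back).

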